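# Grease a polishing spindle bearing with a push-type grease gun

### The arm

A 6-joint arm with a two-finger parallel gripper is mounted at the origin on a cart in front of the work surface, level with it; the furniture and walls round the work are solid. World frame = base frame: x ahead of the robot, y to its left, z up, the work surface at z = 0. Lengths are in mm, angles in degrees, forces in N, time in s.
With the tool pointing down it reaches from about 300 to 850 mm from the base axis. Payload 4.2 kg.
Tool frame: the origin (TCP) lies at the very end of the fingers, on their centre line; the grasp point (between the pads) lies 19 mm behind it; z points along the fingers, y is the line along which they close (so a half turn about z gives the same grasp; the last joint's range is limited). The gripper opens to 91 mm and grips with 3 to 60 N. Pads are 32 mm wide; open, the fingers measure 118 mm over their backs; the gripper's body (76 mm by 178 mm) begins 60 mm behind the grasp point.
Start: joints at [65.89, 18.312, 89.639, -0, 72.044, -1.146], TCP at [224.343, 529.446, 213.976] pointing down, gripper open.
Joint ranges: [-177.97, 177.97], [-48.28, 115.42], [12.27, 149.76], [-77.06, 257.06], [2.81, 150.46], [-146.56, 146.56]. Speed limits (degrees/s): [147.25, 147.25, 180, 180, 180, 180].

### API

Orientations are given as [roll, pitch, yaw] about the fixed x, y, z axes, in that order (R = Rz(yaw) Ry(pitch) Rx(roll)).
In Python, from workcell import env, eyes gives the robot as it stands.
- The arm moves only by the tool send_rows, never from a script. Its argument "targets" is text: rows parted by semicolons, each of 7 numbers parted by spaces: the shift along the tool's x, y, z in m, then the turn, a rotation vector about the tool's x, y, z in degrees, then the opening in per cent of the stroke, from 0 (shut) to 100 (fully open). A call has 1 to 12 rows; each row is the pose to reach, as a shift and turn from the pose commanded when the call began, along the tool's axes at that moment; what a row does not reach only later rows make up. A row lasts 1/12 s, in which the tool goes at most 41.7 mm and 7.16 degrees, less where a joint would pass 70% of its speed; a pose out of reach is approached as far as the arm can. A call with a gripper value outside its range is refused whole. The fingers move at their own pace and stop on an object; "grip_force" is the grip in N (left out, the last holds). Time passes only in rows, so rows that repeat a pose let the fingers close. It gives the time, the measured TCP pose, the force, the opening and the grip force at its end, in the units of the state.
- env.state(): the state, without advancing time (a new reading comes with each control period).
- eyes.grab_frame(name): name is "scene" or "top" or "wrist"; returns a dict with "image" (400x640x3 uint8, blue, green, red), "fovy" (degrees; the focal length in pixels is half the picture's height over the tangent of half this angle, whatever the lens; pixels are square), "cx", "cy" (the principal point, pixels), "eye" and "attitude" of the camera in the world. Camera axes: x right, y up, looking along -z (the intrinsics and any distortion apply to the point x, -y, -z); pixel columns grow to the right and rows downward; lengths in mm; the calibration is good to about 2 mm. A picture is of the moment at which its call begins. There is no depth.
- env.job_done(): hands the job in; it is judged then, once.
The state is a dict: "time_s": time; "qpos": joint angles; "qvel": joint speeds; "effort": joint torques, N m; "ee_pos": TCP position; "ee_rot": TCP orientation; "force": force on the tool from outside, world axes, zero at the start; "torque": the same for the moment, N m; "gripper_width": finger opening in mm; "gripper_force": force on a finger pad.
Only numpy, scipy, OpenCV 4.12 (cv2) and the standard library are available. Lean on these libraries where they do the work, as an engineer would, in place of code of your own. Each camera call takes 0.05 s, during which the arm holds its last target. There are 200 camera calls.

### The job

Grease the bearing of the polishing spindle: pull the red dust cap off its tilted grease nipple and leave it in the round steel dish, then take the blue grease gun out of its stand and press its coupler squarely onto the nipple until it snaps on. Keep pushing the gun in line with the nipple until the yellow band on its nozzle has gone into the barrel, and finish there, still gripping the gun and holding it pushed in against its spring. Do not disturb the screwdriver, marker, mallet and harmonica comb that lie about.

Things in the scene. Friction and masses are not known exactly. Their poses are not given: they have to be found in the camera images.
- spindle: Polishing spindle, fixed: dark steel plate 150 x 170 x 10 mm with two green pillow blocks (at y -50 and +50 mm, 32 mm wide, 60 mm across round the shaft, top at 78 mm) and a steel shaft along y, 48 mm up; pulley (60 mm) at the +y end, tapered nose at -y, 254 mm over all. Origin: centre of the plate's underside, z up. Only the block at y = -50 mm has a nipple.
- nipple: Brass grease nipple on the block at y = -50 mm, fixed. z = its axis, out of the housing: 0.40 rad (23 degrees) from upright, leaning to the spindle's -x side (the robot's). Origin: on the axis at its seat on the housing. From the seat: hex 17 mm wide to 3.5 mm, collar 13 mm wide to 8.5 mm, neck 7 mm wide, ball head 13 mm across with its top at 23.5 mm. Slightly oily.
- nipple_head (a point): Centre of the nipple's ball head, on the nipple's axis 17 mm from its seat; in the spindle's frame at x -18, y -50, z +90 mm. Axes as nipple.
- cap: Loose red plastic dust cap, 18 mm across (19 mm over three low ribs near the open end), 22 mm long, 12 g. Origin: centre of its open end; z along it to the closed end. It sits loosely over the nipple, its open end 4 mm from the nipple's seat and its closed end 26 mm from it, on the nipple's axis.
- dish: Round steel parts dish standing on the table, fixed: 127 mm across the rim, 28 mm high, flat inner floor 7 mm above the table and 84 mm across. Origin: centre of its underside. It stands on the robot's left or right.
- stand: Grease-gun stand, fixed: round steel base 92 mm across with an upright black tube, 41 mm across, 26 mm bore, rim 66 mm above the table. Origin: centre of its underside. It stands on the side opposite to the dish. The gun stands upright in it, nozzle down; lift it straight up by 65 mm or more to clear it.
- grease_gun: Push-type grease gun, loose, 0.36 kg: blue and aluminium barrel, 34 mm across, 94 mm long, round. Origin: centre of the barrel's lower face (66 mm above the table in the stand), z along the barrel to its closed end (up in the stand). The nozzle sticks out 57 mm below the barrel. Grip across the barrel 45 to 85 mm from its lower face (ribbed black rubber: 46 to 77 mm).
- gun_nozzle (a joint): How far the nozzle is pushed into the barrel, m: 0 out (as it starts), 0.020 at its stop. Its spring takes 9 N to start and 450 N/m more (15 N at 13 mm, 18 N at 20 mm). The 5 mm wide yellow band round the 11 mm nozzle tube has gone into the barrel at 0.013.
- coupler (a point): Place of the nipple's ball centre in the snapped-on coupler (22 mm wide): on the gun's axis, 50 mm below the barrel with the nozzle out, 7 mm inside the mouth; moves with the nozzle; z as the gun's. Four sprung jaws in the mouth touch the ball when this point is 10 mm off its centre, let it by with a jump at 10 to 15 N of push (the nozzle may give some mm first) and close behind it. Up to 2 mm off axis is caught.
- comb: Loose riveted harmonica comb, 128 x 12 x 34 mm, standing on its narrow face: a bystander. Origin: centre of its underside.
- screwdriver: Loose red screwdriver, 167 mm long, lying on the table: a bystander. Origin: centre of its underside.
- marker: Loose black marker, 134 x 17 mm, lying on the table in front of the spindle: a bystander. Origin: centre of its underside.
- mallet: Loose mallet, 262 mm long, head 90 x 33 mm, lying on the table on the right: a bystander. Origin: centre of its underside.
Mind the look-alikes: they are no part of the job. There is more than one size of the grease_gun; the one meant has the size given above. There is more than one size of the stand; the one meant has the size given above.

How it is judged:
By the outcome, as a careful person would: the job done as asked, in the order asked, and still so for the second after the job is handed in, while the arm keeps its last pose, push and grip.
It also fails if it takes over 58 s, if anything falls off the work surface, if the arm or the gripper's body presses on something with over 40 N, if the wrist force passes 120 N, or if a joint passes its speed limit or range.

## Working session

There is one attempt and no reset: what is moved stays moved. The work goes in short steps, Python scripts to look and compute and a tool call to move; the robot and the scene stay as the last step left them, time stands still between calls to the robot, and variables do not carry over. Pictures are saved under pics/ and viewed, at most 10 in all, crops included, and the job is handed in when it is done.

Besides the shell and the picture viewer there is one more tool, called after "Request:" as name(argument=value, ...) on one line, values as JSON. send_rows: Moves the arm, as the interface text tells. Its arguments: {"type":"object","properties":{"targets":{"type":"string"},"grip_force":{"type":"number"}},"required":["targets"]}

```bash
ls; mkdir -p pics; python3 - <<'E'
from workcell import env, eyes
import cv2
print(env.state())
for n in ["scene","top","wrist"]:
    f=eyes.grab_frame(n); cv2.imwrite(f"pics/{n}0.png",f["image"]); print(n,{k:v for k,v in f.items() if k!="image"})
E
```

```text
pics
{'time_s': 0.0, 'qpos': array([ 6.58903767e+01,  1.83499239e+01,  8.97069583e+01, -6.61670241e-04,
        7.20455298e+01, -1.14737677e+00]), 'qvel': array([-0.05704611,  0.06757711, -0.02118906,  0.05026721, -0.06005066,
       -0.14381878]), 'effort': array([-6.81897618e-04, -4.12478936e+01, -2.31966662e+01,  7.25296210e-02,
        4.58408170e-02, -1.55895227e-04]), 'ee_pos': array([224.12399381, 528.95364413, 213.13377592]), 'ee_rot': array([-1.79897596e+02, -1.42175792e-03,  1.57037957e+02]), 'force': array([-0.66489979,  0.57046881,  0.64391745]), 'torque': array([0.0114396 , 0.04222659, 0.0048661 ]), 'gripper_force': 0.0, 'gripper_width': 91.4776969088339}
scene {'fovy': 56.48756726464609, 'cx': 316.32766929332075, 'cy': 193.0408998325797, 'eye': array([ 63.38827704, 987.27380967, 583.49270077]), 'attitude': array([  64.71215721,    1.31940307, -154.65569979])}
top {'fovy': 56.47767913593178, 'cx': 318.89488747449604, 'cy': 204.0104763773, 'eye': array([ 438.8935402 ,   11.75148195, 1185.56379882]), 'attitude': array([  6.37418175,  -0.76803833, -90.53691592])}
wrist {'fovy': 70.17647715204023, 'cx': 314.329584905666, 'cy': 195.95188136364172, 'eye': array([162.6681114 , 556.44929925, 383.75537947]), 'attitude': array([-14.04374858,   0.09754966,  67.02651632])}
```

View pics/scene0.png

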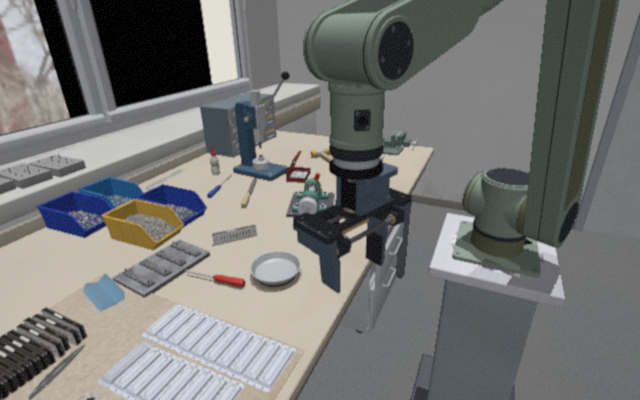

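View pics/top0.png

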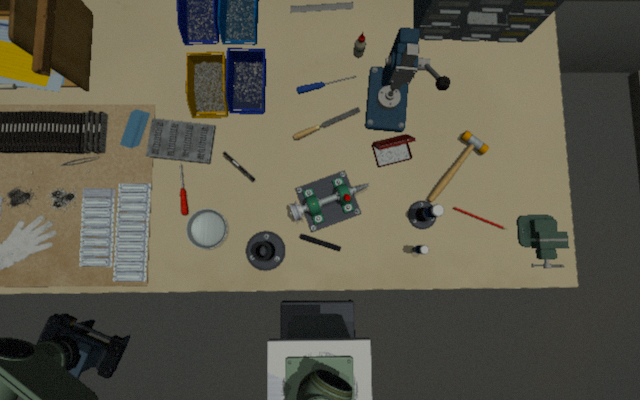

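The scene view shows the dish (275,268), the spindle (312,200) and the arm in front of everything else. The top view shows the dish (208,229), the spindle (327,200) with the red cap (348,198), a stand with a gun (424,213), an empty stand (265,250) and a small object (416,249).

```bash
cat > h.py <<'E'
import numpy as np, cv2
from scipy.spatial.transform import Rotation as R
from workcell import env, eyes
def rot(r): return R.from_euler('xyz',r,degrees=True).as_matrix()
class Cam:
    def __init__(s,n):
        f=eyes.grab_frame(n); s.im=f["image"]; s.f=200/np.tan(np.radians(f["fovy"]/2))
        s.c=np.array([f["cx"],f["cy"]]); s.e=f["eye"]; s.R=rot(f["attitude"])
    def ray(s,p):
        d=s.R@np.array([(p[0]-s.c[0])/s.f,-(p[1]-s.c[1])/s.f,-1.]); return d/np.linalg.norm(d)
    def onz(s,p,z): d=s.ray(p); return s.e+d*(z-s.e[2])/d[2]
    def px(s,P): q=s.R.T@(np.asarray(P,float)-s.e); return np.array([s.c[0]-s.f*q[0]/q[2],s.c[1]+s.f*q[1]/q[2]])
def cross(c1,p1,c2,p2):
    A=[];b=[]
    for c,p in((c1,p1),(c2,p2)):
        d=c.ray(p);M=np.eye(3)-np.outer(d,d);A.append(M);b.append(M@c.e)
    x=np.linalg.lstsq(np.vstack(A),np.hstack(b),rcond=None)[0]
    return x,[np.linalg.norm(M@(x-c.e)) for M,c in zip(A,(c1,c2))]
E
python3 - <<'E'
from h import *
t=Cam("top")
print("dish",t.onz((208,229),28),"stand1",t.onz((265,250),66),"gun",t.onz((424,213),66),"spindle",t.onz((327,200),10),"cap",t.onz((348,198),95))
cv2.imwrite("pics/top_c.png",cv2.resize(t.im[160:290,170:460],None,fx=2.7,fy=2.7,interpolation=cv2.INTER_CUBIC))
E
```

```text
dish [493.01128734 338.71044539  28.        ] stand1 [427.26621453 157.39759263  66.        ] gun [ 533.92523822 -322.52762823   66.        ] spindle [582.71112866 -31.14575203  10.        ] cap [577.78701252 -90.20100872  95.        ]
```

View pics/top_c.png

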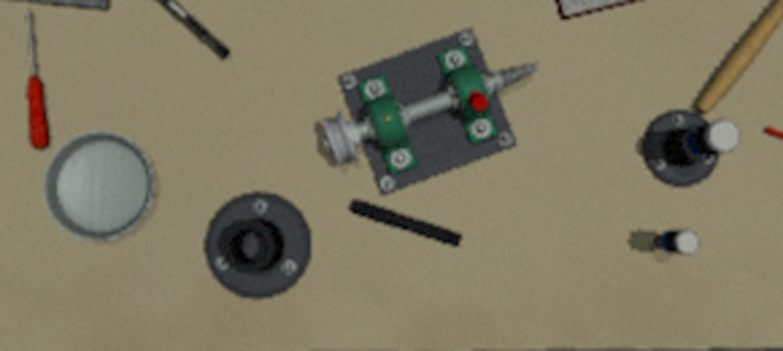

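Crop: the right stand has a 78 px base, which is 92 mm, so it's the one meant. The gun's end at (721,135) is about 34 mm across. The left stand's base is about 126 mm, and the gun at (685,241) is a small look-alike. The cap is at (479,101) and the dish centre at (101,185).

```bash
python3 - <<'E'
from h import *
t=Cam("top"); im=t.im; 
o=np.array([170,160])
# plate: corners from crop -> refine by dark mask minAreaRect
cr=[(340,78),(474,28),(516,147),(383,193)]
P=np.array([t.onz(np.array(c)/2.7+o,10) for c in cr]); print(P.round(1)); print("sides",[np.linalg.norm(P[i]-P[(i+1)%4]).round(1) for i in range(4)],"ctr",P.mean(0))
v=(P[0]+P[3]-P[1]-P[2]); print("y axis ang(deg)",np.degrees(np.arctan2(v[1],v[0])))
w=(P[0]+P[1]-P[2]-P[3]); print("x axis ang(deg)",np.degrees(np.arctan2(w[1],w[0])))
hsv=cv2.cvtColor(im,cv2.COLOR_BGR2HSV)
m=((hsv[...,0]<8)|(hsv[...,0]>172))&(hsv[...,1]>140)&(hsv[...,2]>70)
m[:, :335]=0;m[:,365:]=0;m[:185]=0;m[215:]=0
ys,xs=np.nonzero(m);print("cap px",len(xs),xs.mean(),ys.mean(),xs.min(),xs.max(),ys.min(),ys.max(),t.onz((xs.mean(),ys.mean()),95))
# gun top
g=hsv[205-10:225,425:450]; wm=(hsv[...,1]<50)&(hsv[...,2]>130); wm[:,:425]=0;wm[:,450:]=0;wm[:195]=0;wm[228:]=0
ys,xs=np.nonzero(wm);print("guntop",len(xs),xs.mean(),ys.mean(),xs.min(),xs.max(),ys.min(),ys.max(),t.onz((xs.mean(),ys.mean()),160))
# stand base center
for n,c,z in(("base",(681,147),5),("dish",(101,185),28)): print(n,t.onz(np.array(c)/2.7+o,z))
print("mallet head/handle end",t.onz(np.array((702,105))/2.7+o,15), "marker", [t.onz(np.array(c)/2.7+o,15)[:2].round() for c in((353,205),(459,240))])
E
```

```text
[[ 619.2   67.5   10. ]
 [ 678.1  -91.9   10. ]
 [ 535.7 -138.8   10. ]
 [ 483.2   17.8   10. ]]
sides [np.float64(170.0), np.float64(149.9), np.float64(165.2), np.float64(144.8)] ctr [579.05098116 -36.35404571  10.        ]
y axis ang(deg) 109.43334618474657
x axis ang(deg) 19.157070375180663
cap px 34 347.0 197.11764705882354 344 350 194 200 [580.43869935 -87.2890389   95.        ]
guntop 105 438.3047619047619 209.68571428571428 433 444 204 216 [ 534.85788163 -334.74023591  160.        ]
base [ 534.5240719  -334.85514206    5.        ]
dish [494.51493708 340.57109761  28.        ]
mallet head/handle end [ 583.12717879 -358.75336396   15.        ] marker [array([469.,  53.]), array([428., -70.])]
```

```bash
cat >> h.py <<'E'
YAW=19.3; O=np.array([579.,-36.4,0])
Rs=R.from_euler('z',YAW,degrees=True).as_matrix()
AX=Rs@np.array([-np.sin(.4),0,np.cos(.4)])
SEAT=O+Rs@np.array([-11.4,-50,74.3])
def Rtool(z,y): 
    z=z/np.linalg.norm(z); y=y-z*(y@z); y/=np.linalg.norm(y); return np.column_stack([np.cross(y,z),y,z])
RN=Rtool(-AX,-Rs[:,1])
def go(p,Rt=None,show=True):
    s=env.state(); Rc=rot(s["ee_rot"]); Rt=Rc if Rt is None else Rt
    d=Rc.T@(np.asarray(p)-s["ee_pos"])/1000; r=R.from_matrix(Rc.T@Rt).as_rotvec(degrees=True)
    print("shift",d.round(4),"turn",r.round(2),"dist",np.linalg.norm(d).round(4),"ang",np.linalg.norm(r).round(1))
E
python3 -c "
from h import *
print(SEAT,AX); go(SEAT+150*AX,RN)"
```

```text
[584.76638879 -87.35791166  74.3       ] [-0.3675334  -0.12870837  0.92106099]
shift [-0.5293 -0.4664  0.0015] turn [-27.48  10.67 135.46] dist 0.7054 ang 138.6
```

Request:
send_rows(targets="-0.265 -0.233 0 -14 5 68 100;-0.265 -0.233 0 -14 5 68 100;-0.265 -0.233 0 -14 5 68 100;-0.265 -0.233 0 -14 5 68 100;-0.265 -0.233 0 -14 5 68 100;-0.265 -0.233 0 -14 5 68 100;-0.265 -0.233 0 -14 5 68 100;-0.265 -0.233 0 -14 5 68 100;-0.265 -0.233 0 -14 5 68 100;-0.265 -0.233 0 -14 5 68 100;-0.265 -0.233 0 -14 5 68 100;-0.265 -0.233 0 -14 5 68 100")

```text
time_s: 1.25
ee_pos: [377.3, 211.3, 214.1]
ee_rot: [171.6, -11.3, 89.6]
force: [-0.3, 0.8, -0.5]
gripper_width: 91.1
gripper_force: 0.0
```

```bash
python3 -c "
from h import *
s=env.state(); print(s['time_s'],s['qpos'].round(1),s['ee_pos']); go(SEAT+150*AX,RN)"
```

```text
1.25 [ 22.3  -1.1 115.1   8.6  54.2  19.2] [377.28362932 211.25748821 214.06091268]
shift [-0.3111  0.1617 -0.0371] turn [-13.31   5.19  67.62] dist 0.3525 ang 69.1
```

Request:
send_rows(targets="-0.311 0.162 -0.037 -13.3 5.2 67.6 100;-0.311 0.162 -0.037 -13.3 5.2 67.6 100;-0.311 0.162 -0.037 -13.3 5.2 67.6 100;-0.311 0.162 -0.037 -13.3 5.2 67.6 100;-0.311 0.162 -0.037 -13.3 5.2 67.6 100;-0.311 0.162 -0.037 -13.3 5.2 67.6 100;-0.311 0.162 -0.037 -13.3 5.2 67.6 100;-0.311 0.162 -0.037 -13.3 5.2 67.6 100;-0.311 0.162 -0.037 -13.3 5.2 67.6 100;-0.311 0.162 -0.037 -13.3 5.2 67.6 100;-0.311 0.162 -0.037 -13.3 5.2 67.6 100;-0.311 0.162 -0.037 -13.3 5.2 67.6 100")

```text
time_s: 2.25
ee_pos: [529.7, -105.6, 211.9]
ee_rot: [-180.0, -22.9, 19.5]
force: [0.1, 0.6, -0.4]
gripper_width: 91.0
gripper_force: 0.0
```

```bash
python3 - <<'E'
from h import *
s=env.state(); print(s['time_s'],s['qpos'].round(1)); go(SEAT+150*AX,RN)
w=Cam("wrist"); cv2.imwrite("pics/w1.png",w.im)
print("pred cap top",w.px(SEAT+26*AX),"cap bottom",w.px(SEAT+4*AX),"seat",w.px(SEAT), "tcp",w.px(s["ee_pos"]))
for c in((-75,-85),(-75,85),(75,85),(75,-85)): print("corner",w.px(O+Rs@np.array([*c,10])).round(1))
print("eye",w.e)
E
```

```text
2.25 [-21.7   6.8 109.4  20.2  48.   37.3]
shift [-0.0002  0.001  -0.0007] turn [-0.1   0.05  0.19] dist 0.0012 ang 0.2
pred cap top [315.6740777  191.98140871] cap bottom [315.60858786 187.52937244] seat [315.59760025 186.78242847] tcp [314.74919932 236.01383801]
corner [341.4 242.6]
corner [214.2 242.2]
corner [220.3 134.9]
corner [340.3 135.4]
eye [ 527.04919204 -106.19215914  395.3438431 ]
```

View pics/w1.png

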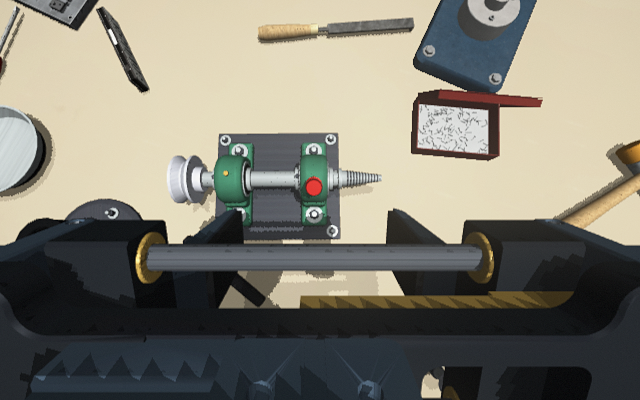

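The wrist view shows the spindle right way up, with the plate's top corners at (218,134) and (338,134). The red cap is at (314,187), within about 2 px of where I predicted it.

```bash
cat >> h.py <<'E'
def red(c,box):
    h=cv2.cvtColor(c.im,cv2.COLOR_BGR2HSV); m=((h[...,0]<8)|(h[...,0]>172))&(h[...,1]>130)&(h[...,2]>60)
    k=np.zeros_like(m); x0,y0,x1,y1=box; k[y0:y1,x0:x1]=1; ys,xs=np.nonzero(m&k)
    return len(xs),np.array([xs.mean(),ys.mean()]),(xs.min(),xs.max(),ys.min(),ys.max())
E
python3 - <<'E'
from h import *
w=Cam("wrist"); t=Cam("top"); n,p,b=red(w,(290,160,345,215)); print(n,p,b)
try:
    n2,p2,b2=red(t,(335,180,365,215)); print("top",n2,p2,b2)
except Exception as e: print("hidden",e)
d=w.ray(p); 
# nearest point of ray at plane through cap centroid visible (about 20 mm from seat)
for a in (15,20,26):
    Q=SEAT+a*AX; k=((Q-w.e)@AX)/(d@AX); X=w.e+k*d; print(a,(Rs.T@(X-Q)).round(2), X.round(1))
h=cv2.cvtColor(w.im,cv2.COLOR_BGR2GRAY)
print("row200:",h[145,210:228].tolist(),h[145,330:350].tolist()); print("col280",h[126:142,280].tolist())
E
```

```text
254 [313.5 186. ] (np.int64(306), np.int64(321), np.int64(177), np.int64(195))
top 36 [347.         197.13888889] (np.int64(344), np.int64(350), np.int64(194), np.int64(200))
15 [3.92 2.44 1.66] [582.1 -85.7  89.8]
20 [4.9  2.43 2.07] [581.2 -86.   94.8]
26 [6.08 2.41 2.57] [580.2 -86.4 100.8]
row200: [218, 219, 220, 218, 219, 220, 221, 217, 128, 83, 83, 78, 97, 140, 179, 168, 160, 152] [118, 113, 101, 89, 98, 97, 98, 106, 168, 227, 222, 220, 220, 221, 221, 220, 221, 221, 221, 221]
col280 [220, 219, 219, 219, 220, 220, 226, 170, 83, 89, 91, 94, 95, 92, 91, 93]
```

```bash
cat >> h.py <<'E'
O=O+Rs@np.array([2.8,2.2,0]); SEAT=O+Rs@np.array([-11.4,-50,74.3])
E
python3 -c "
from h import *
print(SEAT); go(SEAT+50*AX,RN)"
```

```text
[586.68189979 -84.35610926  74.3       ]
shift [ 0.0023 -0.0011  0.1008] turn [-0.05  0.01  0.13] dist 0.1008 ang 0.1
```

Request:
send_rows(targets="0.0023 -0.0011 0.025 0 0 0.1 60;0.0023 -0.0011 0.05 0 0 0.1 60;0.0023 -0.0011 0.075 0 0 0.1 60;0.0023 -0.0011 0.101 0 0 0.1 60;0.0023 -0.0011 0.101 0 0 0.1 60;0.0023 -0.0011 0.101 0 0 0.1 60")

```text
time_s: 2.9
ee_pos: [567.9, -90.9, 119.3]
ee_rot: [-179.8, -22.8, 19.2]
force: [-0.5, 0.4, 0.8]
gripper_width: 55.5
gripper_force: 0.0
```

```bash
python3 - <<'E'
from h import *
s=env.state(); go(SEAT+8*AX,RN)
w=Cam("wrist"); n,p,b=red(w,(200,100,440,330)); print(n,p,b)
d=w.ray(p)
for a in (15,20,26):
    Q=SEAT+a*AX; k=((Q-w.e)@AX)/(d@AX); X=w.e+k*d; print(a,w.px(Q).round(1),(RN.T@(X-Q)).round(2))
cv2.imwrite("pics/w2.png",w.im)
E
```

```text
shift [0.0009 0.0002 0.0412] turn [-0.12  0.12 -0.09] dist 0.0412 ang 0.2
596 [314.6761745  215.78020134] (np.int64(303), np.int64(327), np.int64(201), np.int64(230))
15 [314.9 217.8] [ 1.59 -0.16 -0.  ]
20 [314.9 219.9] [ 3.22 -0.16 -0.  ]
26 [314.9 222.7] [ 5.18 -0.15 -0.  ]
```

View pics/w2.png

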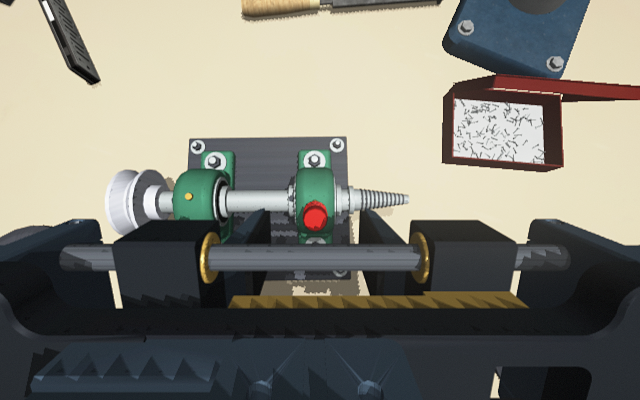

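The cap is at (315,216), centred between the fingers, and about 2 mm further along tool x than my model says. Descending to grip it.

Request:
send_rows(targets="0.0024 0 0.01 0 0 0 60;0.0024 0 0.02 0 0 0 60;0.0024 0 0.03 0 0 0 60;0.0024 0 0.041 0 0 0 60;0.0024 0 0.041 0 0 0 40;0.0024 0 0.041 0 0 0 25;0.0024 0 0.041 0 0 0 10;0.0024 0 0.041 0 0 0 10;0.0024 0 0.041 0 0 0 10;0.0024 0 0.041 0 0 0 10;0.0024 0 0.041 0 0 0 10;0.0024 0 0.041 0 0 0 10", grip_force=15)

```text
time_s: 3.95
ee_pos: [585.4, -85.6, 83.6]
ee_rot: [-179.9, -22.9, 19.1]
force: [-0.6, 1.6, 2.3]
gripper_width: 17.7
gripper_force: 15.0
```

```bash
python3 - <<'E'
from h import *
s=env.state(); print(s['time_s'],RN.T@(s['ee_pos']-SEAT),s['force'],RN.T@s['force'],s['torque'].round(2))
E
```

```text
3.95 [ 2.13929224  0.76650278 -9.19637715] [-0.64047727  1.61985349  2.30883098] [ 0.83545751 -1.74050622 -2.15348225] [0.21 0.42 0.15]
```

Request:
send_rows(targets="0 0 -0.01 0 0 0 10;0 0 -0.02 0 0 0 10;0 0 -0.035 0 0 0 10;0 0 -0.055 0 0 0 10;0 0 -0.08 0 0 0 10;0 0 -0.105 0 0 0 10;0 0 -0.105 0 0 0 10")

```text
time_s: 4.53
ee_pos: [548.1, -101.1, 185.9]
ee_rot: [179.6, -23.3, 19.2]
force: [0.8, -0.3, -0.4]
gripper_width: 17.5
gripper_force: 15.0
```

```bash
python3 - <<'E'
from h import *
s=env.state(); print(s['time_s'],s['ee_pos'],s['gripper_width'])
y=np.array([np.sin(np.radians(80)),-np.cos(np.radians(80)),0])
go((494.5,340.5,120),Rtool(np.array([0,0,-1.]),y))
t=Cam("top"); im=cv2.resize(t.im[170:230,300:390],None,fx=4,fy=4,interpolation=cv2.INTER_CUBIC)
w=Cam("wrist"); a=w.im; cv2.imwrite("pics/c1.png",np.vstack([cv2.resize(im,(640,400)),a])[:,:][::1] if 0 else np.hstack([cv2.resize(im,(390,260)),cv2.resize(a[100:340,150:480],(390,284))[:260]]))
E
```

```text
4.5333 [ 548.07938394 -101.1055147   185.85237598] 17.509170825079224
shift [ 0.0608 -0.4353  0.0952] turn [ 12.69 -20.9  -60.  ] dist 0.4497 ang 64.8
```

View pics/c1.png

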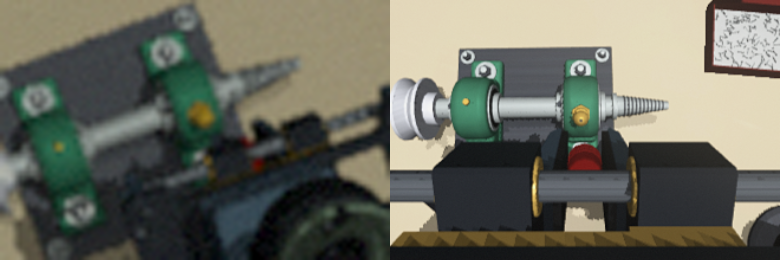

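The cap is off and held between the fingers, with its red end at (585,157) in the right half. The brass nipple is bare at (580,115). Moving on to the dish.

Request:
send_rows(targets="0.061 -0.435 0.095 12.7 -20.9 -60 10;0.061 -0.435 0.095 12.7 -20.9 -60 10;0.061 -0.435 0.095 12.7 -20.9 -60 10;0.061 -0.435 0.095 12.7 -20.9 -60 10;0.061 -0.435 0.095 12.7 -20.9 -60 10;0.061 -0.435 0.095 12.7 -20.9 -60 10;0.061 -0.435 0.095 12.7 -20.9 -60 10;0.061 -0.435 0.095 12.7 -20.9 -60 10;0.061 -0.435 0.095 12.7 -20.9 -60 10;0.061 -0.435 0.095 12.7 -20.9 -60 10;0.061 -0.435 0.095 12.7 -20.9 -60 10;0.061 -0.435 0.095 12.7 -20.9 -60 10")

```text
time_s: 5.63
ee_pos: [490.5, 347.7, 113.8]
ee_rot: [-179.3, -0.1, 80.4]
force: [0.6, -1.3, 0.1]
gripper_width: 17.8
gripper_force: 15.0
```

```bash
python3 - <<'E'
from h import *
s=env.state(); print(s['time_s'],s['qpos'].round(1))
y=np.array([np.sin(np.radians(80)),-np.cos(np.radians(80)),0])
go((494.5,340.5,20),Rtool(np.array([0,0,-1.]),y))
# nipple in both views (arm out of the way)
t=Cam("top"); h=cv2.cvtColor(t.im,cv2.COLOR_BGR2HSV); m=(h[...,0]>8)&(h[...,0]<28)&(h[...,1]>120)&(h[...,2]>60); k=np.zeros_like(m);k[185:215,335:362]=1
ys,xs=np.nonzero(m&k); print("nipple top",len(xs),xs.mean(),ys.mean(),(xs.min(),xs.max(),ys.min(),ys.max()),t.onz((xs.mean(),ys.mean()),85), "pred",t.px(SEAT+11*AX),t.px(SEAT+17*AX))
E
```

```text
5.6333 [33.9 25.2 94.1  0.7 61.1 43.2]
shift [-0.0067  0.0063  0.0937] turn [-0.73 -0.14  0.39] dist 0.0941 ang 0.8
nipple top 21 346.0 196.14285714285714 (np.int64(344), np.int64(348), np.int64(194), np.int64(198)) [584.6920045  -85.26203657  85.        ] pred [346.16628311 196.84859965] [346.59939634 197.34088225]
```

Request:
send_rows(targets="-0.0067 0.0063 0.025 -0.7 0 0 10;-0.0067 0.0063 0.05 -0.7 0 0 10;-0.0067 0.0063 0.075 -0.7 0 0 10;-0.0067 0.0063 0.09 -0.7 0 0 10;-0.0067 0.0063 0.096 -0.7 0 0 10;-0.0067 0.0063 0.096 -0.7 0 0 10;-0.0067 0.0063 0.096 -0.7 0 0 10;-0.0067 0.0063 0.096 -0.7 0 0 40;-0.0067 0.0063 0.096 -0.7 0 0 40;-0.0067 0.0063 0.096 -0.7 0 0 40;-0.0067 0.0063 0.06 -0.7 0 0 40;-0.0067 0.0063 0.02 -0.7 0 0 40")

```text
time_s: 6.68
ee_pos: [495.4, 333.5, 95.4]
ee_rot: [-179.9, 0.1, 80.1]
force: [0.9, 0.5, 1.3]
gripper_width: 36.6
gripper_force: 0.0
```

```bash
python3 - <<'E'
from h import *
s=env.state(); print(s['time_s'],s['ee_pos'])
w=Cam("wrist"); n,p,b=red(w,(150,60,500,300)); print(n,p,b)
G=np.array([534.7,-334.8])
# gun grasp: tool down, closing direction choice
for yaw in(20,50,90):
    a=np.radians(yaw); go((G[0],G[1],230),Rtool(np.array([0,0,-1.]),np.array([np.sin(a),-np.cos(a),0])))
E
```

```text
6.6833 [495.39510075 333.46541285  95.40000941]
2686 [387.46202532  95.84698436] (np.int64(308), np.int64(452), np.int64(60), np.int64(214))
shift [-0.6545  0.1505 -0.1298] turn [ 0.28 -0.95 60.08] dist 0.684 ang 60.1
shift [-0.6545  0.1505 -0.1298] turn [ 0.5  -0.81 30.08] dist 0.684 ang 30.1
shift [-0.6545  0.1505 -0.1298] turn [ 0.74 -0.59 -9.92] dist 0.684 ang 10.0
```

Request:
send_rows(targets="-0.02 0.005 -0.04 0 0 0 60;-0.04 0.01 -0.08 0 0 5 60;-0.08 0.018 -0.12 0 0 10 60;-0.12 0.027 -0.13 0 0 15 60;-0.16 0.036 -0.13 0 0 20 60;-0.2 0.046 -0.13 0 0 25 60;-0.24 0.055 -0.13 0 0 30 60;-0.28 0.064 -0.13 0 0 35 60;-0.32 0.073 -0.13 0 0 40 60;-0.36 0.083 -0.13 0 0 45 60;-0.36 0.083 -0.13 0 0 45 60;-0.36 0.083 -0.13 0 0 45 60")

```text
time_s: 7.73
ee_pos: [516.8, -38.0, 226.5]
ee_rot: [179.9, -0.2, 34.8]
force: [0.2, 0.5, 0.3]
gripper_width: 54.5
gripper_force: 0.0
```

```bash
python3 - <<'E'
from h import *
s=env.state(); print(s['time_s'],s['ee_pos'])
a=np.radians(20); go((534.7,-334.8,230),Rtool(np.array([0,0,-1.]),np.array([np.sin(a),-np.cos(a),0])))
t=Cam("top"); n,p,b=red(t,(187,208,230,250)); print("cap",n,p,t.onz(p,15))
E
```

```text
7.7333 [516.75311604 -37.99166075 226.5422044 ]
shift [-0.1547  0.254  -0.0036] turn [ 0.09 -0.25 14.81] dist 0.2974 ang 14.8
cap 36 [206.88888889 224.69444444] [507.11669628 346.16490076  15.        ]
```

The cap lies in the dish at (507,346), about 14 mm from the centre. Now the gun.

Request:
send_rows(targets="-0.02 0.033 -0.004 0 0 2 60;-0.04 0.066 -0.004 0 0 4 60;-0.06 0.098 -0.004 0 0 6 60;-0.08 0.131 -0.004 0 0 8 60;-0.1 0.164 -0.004 0 0 10 60;-0.12 0.197 -0.004 0 0 12 60;-0.14 0.23 -0.004 0 0 14 60;-0.155 0.254 -0.004 0 0 15 60;-0.155 0.254 -0.004 0 0 15 60;-0.155 0.254 -0.004 0 0 15 60;-0.155 0.254 -0.004 0 0 15 60")

```text
time_s: 8.7
ee_pos: [536.1, -329.7, 229.3]
ee_rot: [-179.9, -0.2, 20.2]
force: [-1.0, 0.1, -0.2]
gripper_width: 54.8
gripper_force: 0.0
```

```bash
python3 - <<'E'
from h import *
s=env.state(); print(s['time_s'],s['ee_pos'])
a=np.radians(20); go((534.7,-334.8,230),Rtool(np.array([0,0,-1.]),np.array([np.sin(a),-np.cos(a),0])))
w=Cam("wrist"); cv2.imwrite("pics/w3.png",w.im); print("pred top",w.px((534.7,-334.8,160)),"base",w.px((534.7,-334.8,5)))
E
```

```text
8.7 [ 536.12897479 -329.74420098  229.32172348]
shift [-0.0031  0.0043 -0.0007] turn [-0.12 -0.22  0.17] dist 0.0053 ang 0.3
pred top [319.62013005 209.79703018] base [317.81116357 178.36288968]
```

View pics/w3.png

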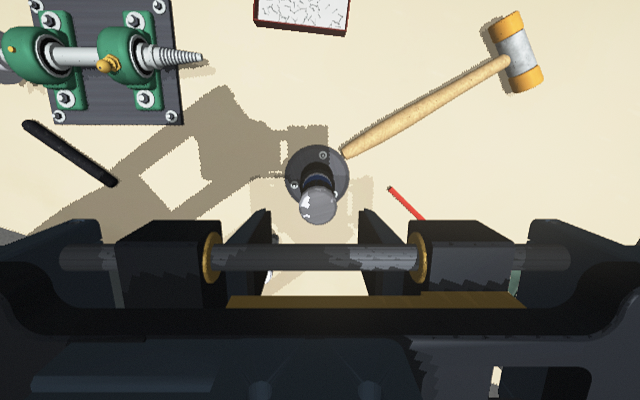

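The gun's closed end is at (318,206) and the stand base at (317,174), both a few px above where I predicted, the same offset I saw at the nipple. Descending and gripping.

Request:
send_rows(targets="-0.0015 0.0038 0.02 0 0 0 60;-0.0015 0.0038 0.04 0 0 0 60;-0.0015 0.0038 0.06 0 0 0 60;-0.0015 0.0038 0.08 0 0 0 60;-0.0015 0.0038 0.1 0 0 0 60;-0.0015 0.0038 0.117 0 0 0 60;-0.0015 0.0038 0.117 0 0 0 60;-0.0015 0.0038 0.117 0 0 0 40;-0.0015 0.0038 0.117 0 0 0 30;-0.0015 0.0038 0.117 0 0 0 30;-0.0015 0.0038 0.117 0 0 0 30;-0.0015 0.0038 0.117 0 0 0 30", grip_force=12)

```text
time_s: 9.75
ee_pos: [536.5, -334.9, 113.9]
ee_rot: [-180.0, -0.3, 20.1]
force: [-1.2, 3.0, 5.7]
gripper_width: 34.1
gripper_force: 12.0
```

```bash
python3 - <<'E'
from h import *
s=env.state(); print(s['time_s'],s['ee_pos'],s['ee_rot'],s['force'],s['torque'].round(2))
E
```

```text
9.75 [ 536.50814019 -334.94329333  113.90751758] [-179.98176249   -0.30411228   20.06687547] [-1.19610307  3.0119346   5.73127306] [ 0.5   0.24 -0.01]
```

Request:
send_rows(targets="0 -0.0008 -0.001 0 0 0 25;0 -0.0008 -0.001 0 0 0 25;0 -0.0008 -0.001 0 0 0 20;0 -0.0008 -0.001 0 0 0 20;0 -0.0008 -0.01 0 0 0 20;0 -0.0008 -0.025 0 0 0 20;0 -0.0008 -0.045 0 0 0 20;0 -0.0008 -0.065 0 0 0 20;0 -0.0008 -0.085 0 0 0 20;0 -0.0008 -0.105 0 0 0 20;0 -0.0008 -0.12 0 0 0 20;0 -0.0008 -0.12 0 0 0 20", grip_force=60)

```text
time_s: 10.75
ee_pos: [536.3, -336.1, 235.6]
ee_rot: [179.8, -0.4, 20.1]
force: [0.1, -0.9, -2.9]
gripper_width: 33.6
gripper_force: 60.0
```

```bash
python3 - <<'E'
from h import *
s=env.state(); print(s['time_s'],s['ee_pos'],s['ee_rot'],s['force'],s['torque'].round(2))
w=Cam("wrist"); Rc=rot(s['ee_rot']); p=s['ee_pos']
print("pred mouth",w.px(p+Rc@[0,0,103-0]),"face",w.px(p+Rc@[0,0,46.]))
go(SEAT+150*AX,RN)
c=Cam("scene"); im=cv2.resize(c.im[150:270,230:400],(450,318)); cv2.imwrite("pics/w4.png",np.hstack([cv2.resize(w.im[90:290,220:420],(318,318)),im]))
E
```

```text
10.75 [ 536.34303599 -336.05252939  235.61165758] [179.75969436  -0.37435187  20.06433941] [ 0.13939596 -0.9375406  -2.90907418] [-0.11  0.09 -0.04]
pred mouth [314.57064848 196.73362981] face [314.66107145 214.23180091]
shift [ 0.0756 -0.2192  0.021 ] turn [-0.07 22.65  0.77] dist 0.2328 ang 22.7
```

View pics/w4.png

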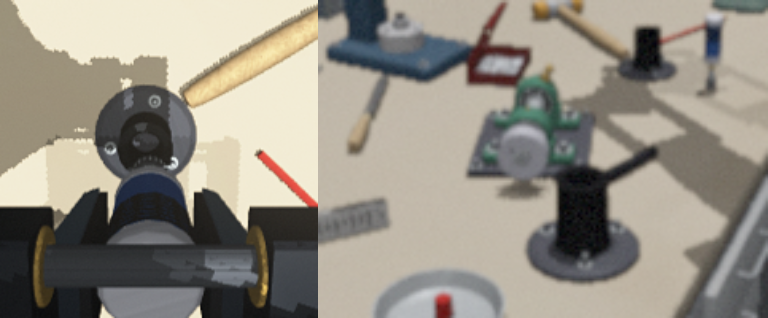

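The gun is held and clear of the stand (left crop: the empty tube at (147,125), the blue barrel end at (150,180)). In the right half the red cap shows inside the dish at (443,305). I'll check how the gun sits in the hand with pixel profiles.

```bash
python3 - <<'E'
from h import *
s=env.state(); w=Cam("wrist"); Rc=rot(s['ee_rot']); p=s['ee_pos']
for n,z,r in(("top",-48,17),("top of rubber",-31,17),("face",46,17),("mouth",103,11),("coupler back",88,11)):
    q=[w.px(p+Rc@np.array([a*r,b*r,z])).round(1).tolist() for a,b in((1,0),(-1,0),(0,1),(0,-1))]; print(n,"+x,-x,+y,-y",q)
for y in range(170,262,2): print(y,w.im[y,313].tolist(), end=' ')
print()
cv2.imwrite("pics/w5.png",cv2.resize(w.im[150:290,250:380],None,fx=5,fy=4.2,interpolation=cv2.INTER_CUBIC))
for y in (194,198,202,212,250): 
    print(y,[w.im[y,x].tolist() for x in range(285,345,3)])
E
```

```text
top +x,-x,+y,-y [[315.0, 241.0], [314.9, 305.5], [350.6, 274.2], [279.3, 274.3]]
top of rubber +x,-x,+y,-y [[314.9, 228.0], [314.9, 286.5], [346.7, 258.0], [283.0, 258.1]]
face +x,-x,+y,-y [[314.6, 193.5], [314.6, 234.2], [336.0, 214.2], [293.3, 214.2]]
mouth +x,-x,+y,-y [[314.6, 185.9], [314.6, 207.4], [325.7, 196.7], [303.5, 196.7]]
coupler back +x,-x,+y,-y [[314.6, 189.2], [314.6, 211.8], [326.3, 200.6], [302.9, 200.6]]
170 [51, 56, 56] 172 [50, 53, 53] 174 [68, 66, 65] 176 [69, 68, 69] 178 [66, 64, 65] 180 [52, 54, 54] 182 [51, 52, 54] 184 [41, 43, 43] 186 [27, 30, 33] 188 [39, 43, 43] 190 [45, 48, 48] 192 [46, 48, 48] 194 [78, 76, 77] 196 [88, 86, 87] 198 [94, 86, 81] 200 [66, 45, 34] 202 [68, 47, 37] 204 [67, 46, 35] 206 [66, 44, 34] 208 [68, 45, 35] 210 [59, 41, 32] 212 [37, 33, 31] 214 [34, 31, 30] 216 [28, 31, 32] 218 [32, 29, 30] 220 [41, 33, 30] 222 [34, 30, 29] 224 [34, 30, 27] 226 [29, 27, 25] 228 [78, 73, 72] 230 [86, 85, 84] 232 [89, 87, 85] 234 [93, 89, 90] 236 [113, 108, 107] 238 [119, 116, 115] 240 [123, 118, 117] 242 [134, 128, 127] 244 [44, 43, 43] 246 [45, 43, 42
[... 935 characters left out ...]
46, 36], [65, 43, 34], [97, 87, 84], [94, 99, 99], [188, 216, 228], [187, 214, 226], [186, 215, 225], [213, 236, 242]]
212 [[21, 24, 25], [194, 225, 236], [183, 210, 222], [65, 42, 32], [62, 40, 31], [63, 40, 30], [68, 45, 35], [29, 30, 28], [26, 29, 29], [36, 33, 32], [29, 31, 30], [28, 32, 35], [32, 31, 31], [62, 44, 36], [68, 45, 36], [66, 45, 35], [63, 41, 35], [173, 203, 215], [189, 218, 228], [13, 15, 16]]
250 [[48, 47, 45], [48, 48, 44], [51, 48, 47], [49, 47, 44], [50, 48, 46], [51, 51, 48], [49, 49, 47], [52, 51, 49], [49, 47, 45], [51, 49, 48], [51, 50, 48], [50, 49, 46], [50, 50, 48], [53, 50, 49], [63, 60, 58], [64, 61, 59], [64, 59, 59], [63, 61, 60], [63, 58, 59], [63, 60, 58]]
```

View pics/w5.png

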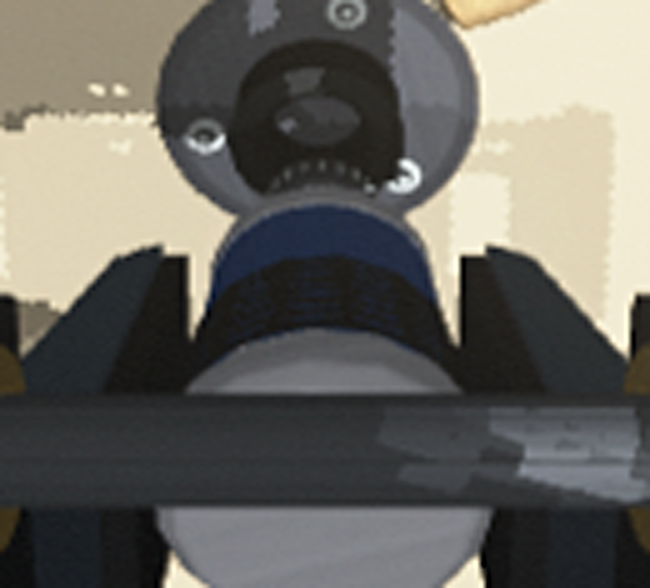

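The barrel end edges (292–336, top at 195) and the rubber edge (228) match a centred gun: about 0.5 mm off in x, on axis in y, tilt under 1°. Next I'll go to an offset pose where the bare nipple shows ahead of the gun, so both are measured with the same camera.

```bash
python3 -c "
from h import *
go(SEAT+173*AX-55*RN[:,0],RN)"
```

```text
shift [ 0.0169 -0.2187  0.0193] turn [-0.32 22.83  0.72] dist 0.2202 ang 22.8
```

Request:
send_rows(targets="0.0017 -0.022 0.002 0 2.3 0.1 20;0.0034 -0.044 0.004 0 4.6 0.1 20;0.005 -0.066 0.006 0 6.9 0.2 20;0.0068 -0.088 0.008 -0.1 9.2 0.3 20;0.0085 -0.11 0.01 -0.1 11.4 0.4 20;0.0102 -0.132 0.012 -0.2 13.7 0.4 20;0.012 -0.154 0.0135 -0.2 16 0.5 20;0.0136 -0.176 0.0155 -0.3 18.3 0.6 20;0.0153 -0.198 0.0175 -0.3 20.6 0.7 20;0.0169 -0.2187 0.0193 -0.3 22.8 0.7 20;0.0169 -0.2187 0.0193 -0.3 22.8 0.7 20;0.0169 -0.2187 0.0193 -0.3 22.8 0.7 20")

```text
time_s: 11.9
ee_pos: [474.0, -122.5, 211.4]
ee_rot: [-180.0, -22.8, 19.4]
force: [1.3, -0.6, -2.7]
gripper_width: 33.8
gripper_force: 60.0
```

Request:
send_rows(targets="0 0 0 0 0 0 20;0 0 0 0 0 0 20;0 0 0 0 0 0 20;0 0 0 0 0 0 20")

```text
time_s: 12.23
ee_pos: [476.5, -124.1, 213.1]
ee_rot: [179.9, -23.0, 19.4]
force: [0.1, -0.7, -2.8]
gripper_width: 33.9
gripper_force: 60.0
```

```bash
python3 - <<'E'
from h import *
s=env.state(); print(s['time_s'],s['ee_pos'],s['force'],s['gripper_width']); go(SEAT+173*AX-55*RN[:,0],RN)
w=Cam("wrist"); h=cv2.cvtColor(w.im,cv2.COLOR_BGR2HSV)
for a in(0,3.5,8.5,17,23.5): print("pred",a,w.px(SEAT+a*AX).round(1))
q=w.px(SEAT+17*AX)
m=((h[...,0]>10)&(h[...,0]<30)&(h[...,1]>100)&(h[...,2]>40)).astype(np.uint8); k=np.zeros_like(m); x,y=q.astype(int); k[y-35:y+35,x-30:x+30]=1; m*=k
n,l,st,ce=cv2.connectedComponentsWithStats(m); i=1+st[1:,4].argmax(); print(st[i],ce[i])
x0,y0,ww,hh=st[i][:4]
for r in range(y0,y0+hh): xs=np.nonzero(l[r]==i)[0]; print(r,xs.min(),xs.max(),end=' | ')
cv2.imwrite("pics/w6.png",cv2.resize(w.im[y-60:y+80,x-75:x+75],None,fx=4.2,fy=4.2,interpolation=cv2.INTER_CUBIC)); print(x,y)
E
```

```text
12.2333 [ 476.54063951 -124.12551702  213.13860891] [ 0.13960331 -0.70233092 -2.79768993] 33.853770424703434
shift [-0.0012 -0.0011  0.0005] turn [ 0.08 -0.05  0.05] dist 0.0017 ang 0.1
pred 0 [313.3 138.2]
pred 3.5 [313.3 138.3]
pred 8.5 [313.3 138.5]
pred 17 [313.3 138.9]
pred 23.5 [313.3 139.1]
[307 130  13  14 136] [313.11029412 136.5       ]
130 312 314 | 131 310 315 | 132 309 317 | 133 308 319 | 134 307 319 | 135 307 319 | 136 307 319 | 137 307 319 | 138 307 319 | 139 308 319 | 140 307 319 | 141 308 318 | 142 311 317 | 143 313 313 | 313 138
```

```bash
python3 - <<'E'
from h import *
s=env.state(); w=Cam("wrist"); Rc=rot(s['ee_rot']); p=s['ee_pos']
g=lambda z,r,a: w.px(p+Rc@np.array([r*np.cos(a),r*np.sin(a),z]))
for n,z,r in(("face",46,17),("rubber lo",0,17),("rubber hi",-31,17),("mouth",103,11)):
    print(n,g(z,r,0).round(1),g(z,r,np.pi/2).round(1),g(z,r,-np.pi/2).round(1))
for c in (306,314,322): print(c,[(y,*w.im[y,c].tolist()) for y in range(182,236,1)][0:50:1])
for y in (200,206): print(y,[(x,int(w.im[y,x].sum())) for x in list(range(286,304))+list(range(326,344))])
E
```

```text
face [314.6 193.4] [336.  214.1] [293.3 214.2]
rubber lo [314.8 210.5] [341.4 236.1] [288.1 236.1]
rubber hi [314.9 228. ] [346.8 258.1] [282.9 258.1]
mouth [314.6 185.8] [325.7 196.6] [303.4 196.6]
306 [(182, 99, 126, 71), (183, 74, 94, 53), (184, 55, 61, 47), (185, 74, 71, 66), (186, 101, 94, 92), (187, 106, 99, 98), (188, 108, 101, 97), (189, 105, 98, 93), (190, 84, 81, 77), (191, 62, 63, 62), (192, 53, 52, 51), (193, 41, 41, 39), (194, 52, 50, 48), (195, 71, 67, 65), (196, 102, 98, 97), (197, 121, 116, 115), (198, 125, 122, 120), (199, 178, 172, 171), (200, 152, 137, 131), (201, 83, 46, 26), (202, 88, 52, 34), (203, 89, 53, 35), (204, 91, 54, 36), (205, 91, 54, 36), (206, 89, 52, 35), (207, 91, 53, 36), (208, 90, 54, 36), (209, 89, 52, 34), (210, 92, 55, 36), (211, 71, 44, 32), (212, 40, 35, 33), (213, 30, 34, 34), (214, 30, 31, 31), (215, 36, 35, 36), (216, 31, 32, 33), (217, 34, 35, 35), (218, 34, 35, 36), (219, 31, 33, 33), (220, 33, 34, 34), (221, 28, 31, 30), (222, 32, 34, 34), (223, 39, 37, 35), (224, 32, 31, 30), (225, 44, 38, 35), (226, 39, 34, 32), (227, 26, 28, 30), (22
[... 2248 characters left out ...]
(300, 291), (301, 312), (302, 408), (303, 520), (326, 432), (327, 385), (328, 398), (329, 480), (330, 636), (331, 679), (332, 669), (333, 640), (334, 642), (335, 672), (336, 670), (337, 644), (338, 664), (339, 663), (340, 658), (341, 656), (342, 651), (343, 656)]
206 [(286, 384), (287, 389), (288, 387), (289, 382), (290, 384), (291, 384), (292, 389), (293, 383), (294, 349), (295, 295), (296, 477), (297, 295), (298, 182), (299, 138), (300, 151), (301, 154), (302, 164), (303, 169), (326, 207), (327, 203), (328, 203), (329, 193), (330, 219), (331, 407), (332, 504), (333, 396), (334, 610), (335, 665), (336, 656), (337, 657), (338, 658), (339, 656), (340, 654), (341, 656), (342, 655), (343, 655)]
```

View pics/w6.png

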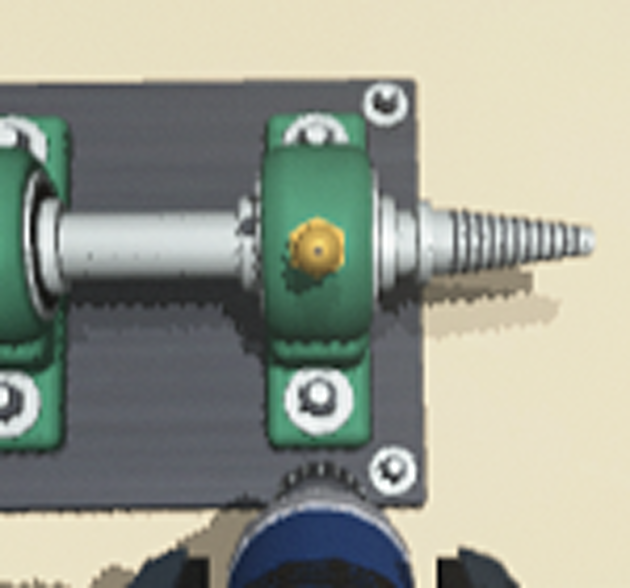

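The picture shows the bare nipple end-on at crop (318,249), pixel (313.3,137), about 2.1 mm along tool x from my model. The coupler's knurl arc spans crop 280–362 with its top at 463, so the gun is centred to within about 0.5 mm. Aligning coaxially with a gap.

```bash
cat >> h.py <<'E'
SEAT=SEAT+2.6*RN[:,0]+0.3*RN[:,1]
E
python3 -c "
from h import *
go(SEAT+142*AX,RN)"
```

```text
shift [ 0.0564 -0.0006  0.0316] turn [ 0.08 -0.06  0.05] dist 0.0647 ang 0.1
```

Request:
send_rows(targets="0.015 0 0 0 0 0 20;0.03 -0.0003 0 0 0 0 20;0.045 -0.0006 0 0.1 0 0 20;0.0564 -0.0006 0.005 0.1 0 0 20;0.0564 -0.0006 0.018 0.1 0 0 20;0.0564 -0.0006 0.03 0.1 0 0 20;0.0564 -0.0006 0.0316 0.1 0 0 20;0.0564 -0.0006 0.0316 0.1 0 0 20;0.0564 -0.0006 0.0316 0.1 0 0 20;0.0564 -0.0006 0.0316 0.1 0 0 20;0.0564 -0.0006 0.0316 0.1 0 0 20;0.0564 -0.0006 0.0316 0.1 0 0 20")

```text
time_s: 13.33
ee_pos: [536.7, -102.0, 206.9]
ee_rot: [180.0, -23.0, 19.4]
force: [-0.3, -0.0, -3.7]
gripper_width: 33.5
gripper_force: 60.0
```

```bash
cat >> h.py <<'E'
def rep(F0=np.zeros(3)):
    s=env.state(); d=RN.T@(s['ee_pos']-SEAT)
    print("t",s['time_s'],"tcp rel seat (x,y, dist)",d[:2].round(2),(-d[2]).round(2),"coupler-ball",(-d[2]-17-97.5).round(2),"F tool",(RN.T@(s['force']-F0)).round(2),"T",s['torque'].round(2),"w",round(s['gripper_width'],2))
    print("F",s['force'].round(2)); return s
E
python3 - <<'E'
from h import *
rep(); go(SEAT+142*AX,RN)
t=Cam("top"); h=cv2.cvtColor(t.im,cv2.COLOR_BGR2HSV)
m=(h[...,0]>8)&(h[...,0]<30)&(h[...,1]>110)&(h[...,2]>60); m[:185]=0;m[220:]=0;m[:,325:]*=1;m[:,:320]=0;m[:,370:]=0
n,l,st,ce=cv2.connectedComponentsWithStats(m.astype(np.uint8)); print(st[1:],ce[1:]); print("pred seat,ball,coupler,band",[t.px(q).round(1) for q in(SEAT,SEAT+17*AX,SEAT+42*AX,SEAT+90*AX)])
c=Cam("scene"); h=cv2.cvtColor(c.im,cv2.COLOR_BGR2HSV)
m=(h[...,0]>10)&(h[...,0]<32)&(h[...,1]>110)&(h[...,2]>60); b=c.px(SEAT+17*AX); k=np.zeros_like(m); x,y=b.astype(int); k[y-30:y+20,x-30:x+30]=1
n,l,st,ce=cv2.connectedComponentsWithStats((m&k).astype(np.uint8)); print("scene",st[1:],ce[1:].round(1)); print("pred seat,ball,mouth,face",[c.px(q).round(1) for q in(SEAT,SEAT+17*AX,SEAT+38*AX,SEAT+95*AX)])
E
```

```text
t 13.3333 tcp rel seat (x,y, dist) [ 0.18 -0.19] 142.75 coupler-ball 28.25 F tool [-1.74 -0.07  3.3 ] T [-0.21  0.63  0.05] w 33.55
F [-0.33 -0.04 -3.72]
shift [-0.0002  0.0002  0.0007] turn [ 0.02 -0.12  0.07] dist 0.0008 ang 0.1Traceback (most recent call last):
  File "<stdin>", line 4, in <module>
numpy._core._exceptions._UFuncOutputCastingError: Cannot cast ufunc 'multiply' output from dtype('int64') to dtype('bool') with casting rule 'same_kind'
```

```bash
python3 - <<'E'
from h import *
for nme in("scene","top"):
    c=Cam(nme); h=cv2.cvtColor(c.im,cv2.COLOR_BGR2HSV)
    m=(h[...,0]>10)&(h[...,0]<34)&(h[...,1]>120)&(h[...,2]>60); b=c.px(SEAT+35*AX); k=np.zeros_like(m); x,y=b.astype(int); k[y-35:y+25,x-30:x+30]=1
    n,l,st,ce=cv2.connectedComponentsWithStats((m&k).astype(np.uint8)); print(nme,st[1:].tolist(),ce[1:].round(1).tolist()); print("pred seat,ball,mouth,band?,face",[c.px(SEAT+q*AX).round(1).tolist() for q in(0,17,38,88,95)])
E
```

```text
scene [[312, 151, 5, 6, 25]] [[313.8, 153.8]]
pred seat,ball,mouth,band?,face [[314.9, 178.7], [316.7, 174.6], [319.0, 169.4], [324.4, 156.8], [325.2, 155.0]]
top [[344, 194, 4, 4, 13]] [[345.5, 195.4]]
pred seat,ball,mouth,band?,face [[345.2, 195.1], [346.4, 196.5], [348.0, 198.3], [351.9, 202.7], [352.5, 203.4]]
```

Request:
send_rows(targets="0 0 0.005 0 0 0 20;0 0 0.01 0 0 0 20;0 0 0.014 0 0 0 20;0 0 0.016 0 0 0 20;0 0 0.018 0 0 0 20;0 0 0.02 0 0 0 20;0 0 0.022 0 0 0 20;0 0 0.024 0 0 0 20;0 0 0.024 0 0 0 20")

```text
time_s: 14.23
ee_pos: [545.7, -99.1, 185.4]
ee_rot: [179.9, -23.1, 19.4]
force: [-5.1, -2.1, 6.9]
gripper_width: 33.6
gripper_force: 60.0
```

```bash
python3 -c "
from h import *
rep(np.array([-.33,-.04,-3.72]))"
```

```text
t 14.2333 tcp rel seat (x,y, dist) [0.54 0.07] 119.27 coupler-ball 4.77 F tool [ -0.62   0.37 -11.78] T [-0.4   1.11  0.01] w 33.6
F [-5.07 -2.1   6.89]
```

Request:
send_rows(targets="0 0 0.001 0 0 0 20;0 0 0.002 0 0 0 20;0 0 0.003 0 0 0 20;0 0 0.004 0 0 0 20;0 0 0.005 0 0 0 20;0 0 0.006 0 0 0 20;0 0 0.006 0 0 0 20")

```text
time_s: 14.82
ee_pos: [548.2, -98.3, 180.1]
ee_rot: [179.9, -23.1, 19.4]
force: [-3.9, -1.0, 5.5]
gripper_width: 33.6
gripper_force: 60.0
```

```bash
python3 -c "
from h import *
rep(np.array([-.33,-.04,-3.72]))"
```

```text
t 14.8167 tcp rel seat (x,y, dist) [0.86 0.14] 113.38 coupler-ball -1.12 F tool [ 0.19 -0.27 -9.94] T [-0.32  0.87 -0.01] w 33.55
F [-3.91 -1.    5.51]
```

Axial force dropped from 11.8 to 9.9 N over 6 mm of travel: it snapped on. Pushing on in line.

Request:
send_rows(targets="0 0 0.002 0 0 0 20;-0.0001 0 0.004 0 0 0 20;-0.0002 0 0.006 0 0 0 20;-0.0003 0 0.008 0 0 0 20;-0.0004 0 0.01 0 0 0 20;-0.0005 0 0.012 0 0 0 20;-0.0005 0 0.013 0 0 0 20;-0.0005 0 0.014 0 0 0 20;-0.0005 0 0.014 0 0 0 20;-0.0005 0 0.014 0 0 0 20")

```text
time_s: 15.65
ee_pos: [553.0, -96.6, 167.9]
ee_rot: [179.9, -23.2, 19.4]
force: [-8.3, -1.6, 10.4]
gripper_width: 33.7
gripper_force: 60.0
```

```bash
python3 -c "
from h import *
rep(np.array([-.33,-.04,-3.72]))"
```

```text
t 15.65 tcp rel seat (x,y, dist) [0.85 0.12] 100.16 coupler-ball -14.34 F tool [ -1.91  -1.12 -16.14] T [-0.21  1.07  0.09] w 33.74
F [-8.29 -1.64 10.41]
```

Request:
send_rows(targets="-0.0003 0 0.0005 0 0 0 20;-0.0005 0 0.001 0 0 0 20;-0.0005 0 0.001 0 0 0 20;-0.0005 0 0.001 0 0 0 20;-0.0005 0 0.001 0 0 0 20;-0.0005 0 0.001 0 0 0 20;-0.0005 0 0.001 0 0 0 20;-0.0005 0 0.001 0 0 0 20;-0.0005 0 0.001 0 0 0 20;-0.0005 0 0.001 0 0 0 20;-0.0005 0 0.001 0 0 0 20;-0.0005 0 0.001 0 0 0 20")

```text
time_s: 16.65
ee_pos: [553.2, -96.6, 167.1]
ee_rot: [179.9, -23.2, 19.4]
force: [-7.5, -1.3, 11.6]
gripper_width: 33.7
gripper_force: 60.0
```

```bash
python3 - <<'E'
from h import *
rep(np.array([-.33,-.04,-3.72]))
w=Cam("wrist")
print([(y,int(w.im[y,314].sum())) for y in range(180,232)])
t=Cam("top"); n,p,b=red(t,(187,208,230,250)); print("cap",n,p,t.onz(p,15))
E
```

```text
t 16.65 tcp rel seat (x,y, dist) [0.71 0.14] 99.37 coupler-ball -15.13 F tool [ -0.66  -1.16 -16.94] T [-0.05  0.93  0.1 ] w 33.69
F [-7.51 -1.32 11.62]
[(180, 339), (181, 349), (182, 353), (183, 360), (184, 362), (185, 373), (186, 375), (187, 386), (188, 384), (189, 383), (190, 393), (191, 350), (192, 294), (193, 464), (194, 436), (195, 351), (196, 385), (197, 477), (198, 497), (199, 324), (200, 182), (201, 189), (202, 193), (203, 192), (204, 197), (205, 193), (206, 193), (207, 187), (208, 194), (209, 194), (210, 192), (211, 136), (212, 111), (213, 107), (214, 107), (215, 108), (216, 93), (217, 121), (218, 101), (219, 124), (220, 117), (221, 80), (222, 135), (223, 117), (224, 93), (225, 110), (226, 82), (227, 104), (228, 263), (229, 354), (230, 377), (231, 380)]
cap 36 [206.88888889 224.69444444] [507.11669628 346.16490076  15.        ]
```

The gun hasn't slipped in the grip (edges still at rows 199, 211 and 228). The 16.9 N push and the travel both put the nozzle 16–17 mm in, and the cap is still in the dish. Handing in.

```bash
python3 -c "
from workcell import env
print(env.job_done())"
```

```text
the job is handed in; nothing more can be done
None
```

I handed the job in at about 17 s with no verdict shown: the cap is in the dish, and the gun is snapped onto the nipple and held about 16 mm in, judged from force and travel, since I never saw the yellow band or checked the bystanders at the end.

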